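# Feel the shaker's spring mounts and tag the softest

### The job

The lab shaker's three spring mounts are standing in the check rack. Going from the robot's left to its right, press the rubber pad of each mount well down to feel its spring and let it come up again; then push the tag in front of the softest mount down until it lies flat, leaving the other two tags raised. Only press and push: do not lift the mounts out of their seats, and leave everything else on the bench where it is.

Things in the scene. Friction and masses are not known exactly. Their poses are not given: they have to be found in the camera images.
- rack: The check rack: a grey painted metal plate 170 (x) x 380 (y) x 20 mm on 6 mm feet, bolted to the bench, so its flat top is 26 mm above the bench. Origin: centre of its footprint, on the bench. Its x axis points from the tags (robot's side) to the mounts, its y axis along the row towards the left seat, z up; the rack may stand turned by up to about 20 degrees.
- seat_left (a point): Centre of the left seat's floor (as seen from the robot; 35 mm along the rack's x and 110 mm along its y from its origin), 20 mm above the bench. The seat is a round recess 56 mm wide and 6 mm deep in which one mount stands.
- seat_middle (a point): Centre of the middle seat's floor (35 mm along the rack's x and 0 mm along its y from its origin), 20 mm above the bench. The seat is a round recess 56 mm wide and 6 mm deep in which one mount stands.
- seat_right (a point): Centre of the right seat's floor (as seen from the robot; 35 mm along the rack's x and -110 mm along its y from its origin), 20 mm above the bench. The seat is a round recess 56 mm wide and 6 mm deep in which one mount stands.
- tag_left (a joint): Angle of the left tag, an aluminium plate 42 mm wide, 3 mm thick, on a stiff hinge along the rack's y. 0 = raised: 50 degrees above level, free edge up and towards the robot; grows as it is pushed down; 0.873 rad = flat, level, top face 34 mm above the bench. Starts at 0 to 0.2, stays where left; about 1 N on its free edge moves it.
- tag_left_edge (a point): Middle of the free edge of the left tag; moves with the tag. The tag's hinge line, 46 mm from this edge, is 32 mm above the bench and 57 mm nearer the robot (rack's -x) than the centre of the left seat.
- tag_middle (a joint): Angle of the middle tag, an aluminium plate 42 mm wide, 3 mm thick, on a stiff hinge along the rack's y. 0 = raised: 50 degrees above level, free edge up and towards the robot; grows as it is pushed down; 0.873 rad = flat, level, top face 34 mm above the bench. Starts at 0 to 0.2, stays where left; about 1 N on its free edge moves it.
- tag_middle_edge (a point): Middle of the free edge of the middle tag; moves with the tag. The tag's hinge line, 46 mm from this edge, is 32 mm above the bench and 57 mm nearer the robot (rack's -x) than the centre of the middle seat.
- tag_right (a joint): Angle of the right tag, an aluminium plate 42 mm wide, 3 mm thick, on a stiff hinge along the rack's y. 0 = raised: 50 degrees above level, free edge up and towards the robot; grows as it is pushed down; 0.873 rad = flat, level, top face 34 mm above the bench. Starts at 0 to 0.2, stays where left; about 1 N on its free edge moves it.
- tag_right_edge (a point): Middle of the free edge of the right tag; moves with the tag. The tag's hinge line, 46 mm from this edge, is 32 mm above the bench and 57 mm nearer the robot (rack's -x) than the centre of the right seat.
- pad_left (a joint): Travel of the left mount's spring pad, m: 0 = up at rest, grows as it is pressed straight down, 0.014 = bottomed; springs back when let go. A press that counts is 3 mm or more. A pad sinks in proportion to the force on it, and full travel takes 5 to 17 N; the softest spring, a different one each time, has less than half of the others' stiffness.
- pad_left_top (a point): Centre of the top face of the left mount's pad, a black rubber disc 39 mm wide on a dark steel cap; at rest 74 mm above the bench, over the centre of its seat; moves with the pad; z up. The mounts look exactly alike: steel foot 54 mm wide, coil spring, cap and pad, 54 mm tall, about 0.45 kg, loose in the seat.
- pad_middle (a joint): Travel of the middle mount's spring pad, m: 0 = up at rest, grows as it is pressed straight down, 0.014 = bottomed; springs back when let go. A press that counts is 3 mm or more. A pad sinks in proportion to the force on it, and full travel takes 5 to 17 N; the softest spring, a different one each time, has less than half of the others' stiffness.
- pad_middle_top (a point): Centre of the top face of the middle mount's pad, a black rubber disc 39 mm wide on a dark steel cap; at rest 74 mm above the bench, over the centre of its seat; moves with the pad; z up. The mounts look exactly alike: steel foot 54 mm wide, coil spring, cap and pad, 54 mm tall, about 0.45 kg, loose in the seat.
- pad_right (a joint): Travel of the right mount's spring pad, m: 0 = up at rest, grows as it is pressed straight down, 0.014 = bottomed; springs back when let go. A press that counts is 3 mm or more. A pad sinks in proportion to the force on it, and full travel takes 5 to 17 N; the softest spring, a different one each time, has less than half of the others' stiffness.
- pad_right_top (a point): Centre of the top face of the right mount's pad, a black rubber disc 39 mm wide on a dark steel cap; at rest 74 mm above the bench, over the centre of its seat; moves with the pad; z up. The mounts look exactly alike: steel foot 54 mm wide, coil spring, cap and pad, 54 mm tall, about 0.45 kg, loose in the seat.
- nut: Flanged steel nut, 27 mm wide, 15 mm tall, standing on the rack between two seats. Origin: centre of its underside. Leave alone.
- stud: Levelling stud, hexagon head 22 mm wide down and brass shank 12 mm thick up, 40 mm tall, standing on the rack between two seats. Origin: centre of its underside. Leave alone.
- spanner: Steel spanner 170 mm long lying on the bench left of the rack. Origin: middle of its length, underside. Leave alone.
- bowl: Glass bowl 84 mm wide, 40 mm tall, on the bench right of the rack. Origin: centre of its underside. Leave alone.
- beaker: Glass beaker 68 mm wide, 85 mm tall, behind the rack. Origin: centre of its underside. Leave alone.
- dropper: Amber dropper bottle 38 mm wide, 85 mm tall, behind the rack. Origin: centre of its underside. Leave alone.
- vial: Small glass vial with a white cap, 22 mm wide, 38 mm tall, standing on the rack between two tags. Origin: centre of its underside. Leave alone.
There are look-alikes about, which are no part of the job. What is shaped like the part that bears pad_left but green or pink is not meant.

How it is judged:
By the outcome, as a careful person would: the job done as asked, in the order asked, and still so for the second after the job is handed in, with the robot touching nothing.
It also fails if it takes over 56 s, if anything falls off the work surface, if the arm or the gripper's body presses on something with over 40 N, if the wrist force passes 120 N, or if a joint passes its speed limit or range.

### The arm

A 6-joint arm with a two-finger parallel gripper is mounted at the origin on the work surface. World frame = base frame: x ahead of the robot, y to its left, z up, the work surface at z = 0. Lengths are in mm, angles in rad, forces in N, time in s.
With the tool pointing down it reaches from about 275 to 1000 mm from the base axis. Payload 8.4 kg.
Tool frame: the origin (TCP) lies midway between the tips of the shut fingers; the grasp point (between the pads) lies 19 mm behind it; y points along the fingers, z is the direction in which the jaws open and shut, and the axes are right-handed (so a half turn about y gives the same grasp; the last joint's range is limited). The gripper opens to 85 mm and grips with 20 to 120 N. Pads are 22 mm wide; open, the fingers measure 114 mm over their backs; the gripper's body (76 mm by 85 mm) begins 54 mm behind the grasp point. The pads swing forward as they close: fully open they stand 13 mm farther back than shut.
Start: joints at [-0.002, 0.353, 1.633, -0, 1.155, -0.002], TCP at [625.002, -0, 231.281] pointing down, gripper open.
Joint ranges: [-2.63, 2.63], [-0.92, 2.1], [0.06, 2.66], [-1.3, 4.44], [0, 2.69], [-3.02, 3.02]. Speed limits (rad/s): [2.22, 2.22, 2.79, 3.14, 3.14, 3.14].

### API

Orientations are given as [roll, pitch, yaw] about the fixed x, y, z axes, in that order (R = Rz(yaw) Ry(pitch) Rx(roll)).
In Python, from rig import r, imaging gives the robot as it stands. The module is installed in compiled form; this text tells all that it offers.
- The arm moves only by the tool send_rows, never from a script. Its argument "series" is a list of rows, each a list of 6 numbers: the shift along the tool's x, y, z in m, then the turn, a rotation vector about the tool's x, y, z in degrees. In form: [[dx, dy, dz, ax, ay, az], ...]. A call has 1 to 8 rows; each row shifts and turns the commanded pose from where the row before left it, along the tool's axes as they then stand; what a row does not reach is not made up. A row lasts 1/10 s, in which the tool goes at most 50 mm and 8.59 degrees, less where a joint would pass 70% of its speed; a pose out of reach is approached as far as the arm can. A call is refused whole if a number of a shift passes 0.05 or a number of a turn 8.59, either way. A call with a gripper value outside its range is refused whole. "gripper" is the opening, from 0 (shut) to 1 (fully open), set as the call begins (left out, the last holds). The fingers move at their own pace and stop on an object; "squeeze" is the grip in N (left out, the last holds). Time passes only in rows, so rows that do not move let the fingers close. It gives the time, the measured TCP pose, the force and the opening at its end, in the units of the state.
- r.sense(): the state, without advancing time (a new reading comes with each control period).
- imaging.grab_frame(name): name is "scene" or "side" or "wrist"; returns a dict with "frame" (400x640x3 uint8, red, green, blue), "depth" (400x640 float32, mm along the optical axis (not along the pixel's ray), 0 where there is no reading), "intrinsics" (3x3 intrinsics, pixels), "distortion" ([k1, k2, p1, p2, k3] as OpenCV has them; the pictures are not rectified), "origin" and "rotation" of the camera in the world. Camera axes: x right, y down, z forward; pixel columns grow to the right and rows downward; lengths in mm; the calibration is good to about 2 mm. A picture is of the moment at which its call begins.
- r.sign_off(): hands the job in, once; it reports no verdict.
The state is a dict: "clock": time; "qpos": joint angles; "qvel": joint speeds; "joint_efforts": joint torques, N m; "eef_pos": TCP position; "tcp_rot": TCP orientation; "contact_force": force on the tool from outside, world axes, zero at the start; "wrist_torque": the same for the moment, N m; "opening": opening from 0.0 (shut) to 1.0 (fully open).
Only numpy, scipy, OpenCV 4.12 (cv2) and the standard library are available. Lean on these libraries where they do the work, as an engineer would, in place of code of your own. Each camera call takes 0.05 s, during which the arm holds its last target.

## Working session

There is one attempt and no reset: what is moved stays moved. The work goes in short steps, Python scripts to look and compute and a tool call to move; the robot and the scene stay as the last step left them, time stands still between calls to the robot, and variables do not carry over. Pictures are saved under pics/ and viewed, and the job is handed in when it is done.

Besides the shell and the picture viewer there is one more tool, called after "Request:" by a JSON object that holds its "method" and its "body". send_rows: Moves the arm, as the interface text tells. Its arguments: {"type":"object","properties":{"series":{"type":"array","items":{"type":"array","items":{"type":"number"}}},"gripper":{"type":"number"},"squeeze":{"type":"number"}},"required":["series"]}

```bash
mkdir -p pics; cat > h.py <<'E'
import numpy as np, cv2, pickle
from rig import r, imaging
def grab(n,tag):
    f=imaging.grab_frame(n); pickle.dump(f,open(f'{n}_{tag}.pkl','wb'))
    cv2.imwrite(f'pics/{n}_{tag}.png',cv2.cvtColor(f['frame'],cv2.COLOR_RGB2BGR)); return f
def load(n,tag): return pickle.load(open(f'{n}_{tag}.pkl','rb'))
def ray(f,uv):
    p=cv2.undistortPoints(np.array([[uv]],float),np.array(f['intrinsics'],float),np.array(f['distortion'],float))[0,0]
    d=np.array(f['rotation'])@np.array([p[0],p[1],1.]); return np.array(f['origin'],float),d
def plane(f,uv,z):
    o,d=ray(f,uv); return o+d*(z-o[2])/d[2]
def tri(f1,u1,f2,u2):
    o1,d1=ray(f1,u1);o2,d2=ray(f2,u2)
    A=np.stack([d1,-d2],1); t=np.linalg.lstsq(A,o2-o1,rcond=None)[0]
    a=o1+d1*t[0];b=o2+d2*t[1]; return (a+b)/2,np.linalg.norm(a-b)
def dep(f,uv):
    o,d=ray(f,uv); return o+d*f['depth'][int(round(uv[1])),int(round(uv[0]))]
def proj(f,P):
    R=np.array(f['rotation']).T; rv=cv2.Rodrigues(R)[0]; t=-R@np.array(f['origin'],float)
    return cv2.projectPoints(np.array(P,float).reshape(-1,3),rv,t,np.array(f['intrinsics'],float),np.array(f['distortion'],float))[0][:,0]
E
python3 - <<'E'
from h import *
for n in('scene','side','wrist'):
    f=grab(n,'a'); print(n,f['origin'],np.round(f['rotation'],3).tolist())
print(r.sense())
E
```

```text
scene [1108.7928329  -422.42697255  806.9553653 ] [-2.379, 0.009, 0.87]
side [-16.6989701  679.01972181 695.76568454] [-2.206, -0.007, -2.395]
wrist [624.81167157  74.38061589 372.464156  ] [2.842, 0.002, -0.001]
{'clock': 0.15, 'qpos': array([-2.42609168e-03,  3.53491565e-01,  1.63394329e+00, -3.40050724e-07,
        1.15522173e+00, -2.41025238e-03]), 'qvel': array([ 0.00153747, -0.00109134, -0.00318293,  0.00142584, -0.00253726,
        0.00044   ]), 'joint_efforts': array([-7.39769093e-04, -6.05638933e+01, -3.42338884e+01, -2.29960733e-05,
        6.16452831e-03, -4.00942213e-05]), 'eef_pos': array([ 6.24640083e+02, -1.55392862e-02,  2.30741147e+02]), 'tcp_rot': array([-1.57186026e+00,  2.25339381e-06, -1.57081203e+00]), 'contact_force': array([ 0.07468684, -0.2314979 , -0.38720385]), 'wrist_torque': array([ 0.0094828 ,  0.02915049, -0.00314642]), 'opening': 1.0054877942187221}
```

```bash
python3 - <<'E'
s=open('h.py').read()
s=s.replace("    f=imaging.grab_frame(n);","    f=imaging.grab_frame(n); f['rotation']=Rotation.from_euler('xyz',f['rotation']).as_matrix();")
s="from scipy.spatial.transform import Rotation\n"+s
open('h.py','w').write(s)
import pickle
from scipy.spatial.transform import Rotation
for n in('scene','side','wrist'):
    f=pickle.load(open(n+'_a.pkl','rb')); f['rotation']=Rotation.from_euler('xyz',f['rotation']).as_matrix(); pickle.dump(f,open(n+'_a.pkl','wb')); print(n, f['rotation'][:,2].round(2))
E
```

```text
scene [-0.53  0.44 -0.72]
side [ 0.54 -0.59 -0.59]
wrist [-0.   -0.29 -0.96]
```

View pics/scene_a.png

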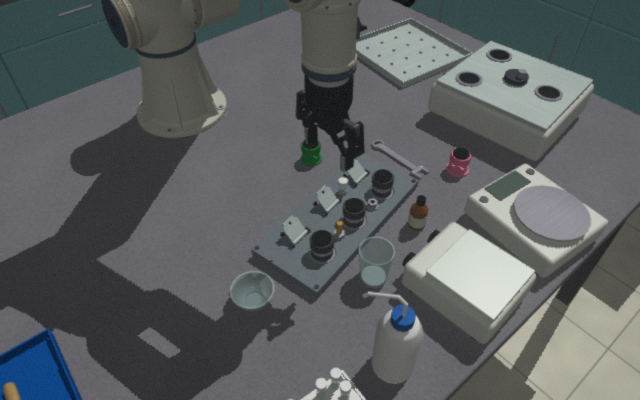

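View pics/side_a.png

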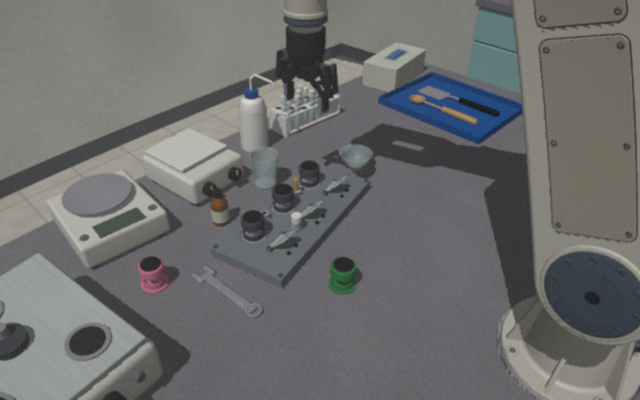

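View pics/wrist_a.png

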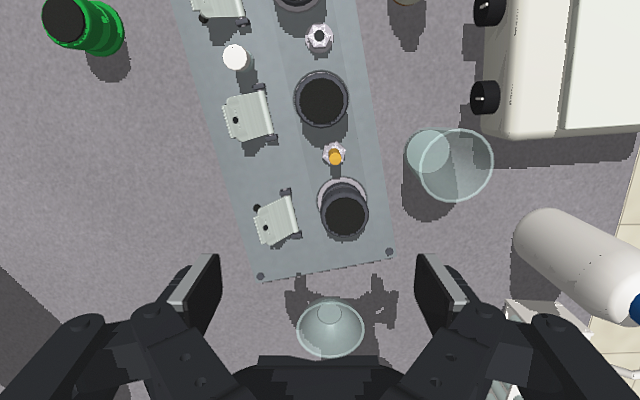

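```bash
python3 - <<'E'
from h import *
a=load('scene','a')['frame'][140:300,240:440]; b=load('side','a')['frame'][140:290,200:390]
cv2.imwrite('pics/z1.png',cv2.cvtColor(cv2.resize(a,None,fx=3.8,fy=3.7,interpolation=cv2.INTER_CUBIC),cv2.COLOR_RGB2BGR))
cv2.imwrite('pics/z2.png',cv2.cvtColor(cv2.resize(b,None,fx=4,fy=4,interpolation=cv2.INTER_CUBIC),cv2.COLOR_RGB2BGR))
for n in('scene','side','wrist'):
    f=load(n,'a'); im=f['frame'].astype(int); m=(im.max(2)<48).astype(np.uint8)
    k,l,s,c=cv2.connectedComponentsWithStats(m)
    for i in range(1,k):
        if 60<s[i,4]<4000: print(n,s[i].tolist(),c[i].round(1), dep(f,c[i]).round(0))
E
```

```text
scene [102, 0, 26, 47, 518] [114.5  22.3] [  14. -111.  300.]
scene [394, 0, 21, 7, 89] [405.8   2.1] [-287. 1249. -162.]
scene [137, 37, 59, 21, 168] [168.7  51.2] [ 68. -24. 217.]
scene [491, 51, 18, 8, 109] [499.3  54.3] [502. 726. 115.]
scene [296, 67, 68, 103, 3285] [329.6 116. ] [641. -13. 344.]
scene [315, 74, 23, 8, 62] [326.2  77.2] [652. -30. 426.]
scene [460, 74, 18, 9, 122] [468.7  77.6] [518. 571. 113.]
scene [504, 76, 22, 9, 71] [513.4  81.5] [609. 633. 120.]
scene [539, 87, 20, 10, 145] [548.6  91.6] [689. 669. 115.]
scene [454, 148, 15, 11, 128] [460.8 153.1] [658. 380.  55.]
scene [373, 170, 19, 20, 281] [382.1 179.2] [613. 163.  74.]
scene [372, 189, 18, 9, 61] [380.  193.9] [617. 157.  36.]
scene [417, 196, 8, 10, 71] [420.6 200.6] [715. 170.  83.]
scene [344, 199, 20, 21, 311] [353.5 208.7] [636.  57.  74.]
scene [344, 219, 18, 9, 62] [351.7 224. ] [641.  50.  36.]
scene [557, 225, 65, 78, 804] [583.9 270.8] [ 950.  867. -554.]
scene [311, 231, 22, 23, 367] [321.1 241.6] [658. -48.  74.]
scene [311, 252, 20, 9, 62] [320.1 257.3] [665. -57.  38.]
side [284, 29, 53,
[... 477 characters left out ...]
, 12, 135] [591.9 297.7] [  1. 199. 293.]
side [104, 392, 22, 8, 107] [114.8 396.3] [436. 586.  78.]
wrist [42, 0, 44, 43, 1457] [63.5 19.7] [398. 139.  53.]
wrist [282, 0, 30, 6, 77] [296.8   2.6] [605. 154.  36.]
wrist [474, 0, 32, 27, 725] [488.7  12.3] [774. 143.  52.]
wrist [300, 78, 43, 46, 1517] [321.2 100.7] [627.  68.  73.]
wrist [470, 81, 30, 34, 863] [484.6  97.2] [779.  71.  54.]
wrist [325, 198, 40, 37, 1136] [344.6 215.8] [650. -39.  74.]
wrist [48, 286, 128, 114, 3415] [ 95.7 366.6] [560.  -0. 298.]
wrist [464, 286, 176, 114, 3058] [548.3 366.4] [690.   1. 300.]
wrist [0, 336, 54, 60, 98] [ 25.4 366.4] [552.  10. 309.]
wrist [327, 356, 50, 5, 69] [349.1 357.3] [633.   8. 303.]
```

View pics/z1.png

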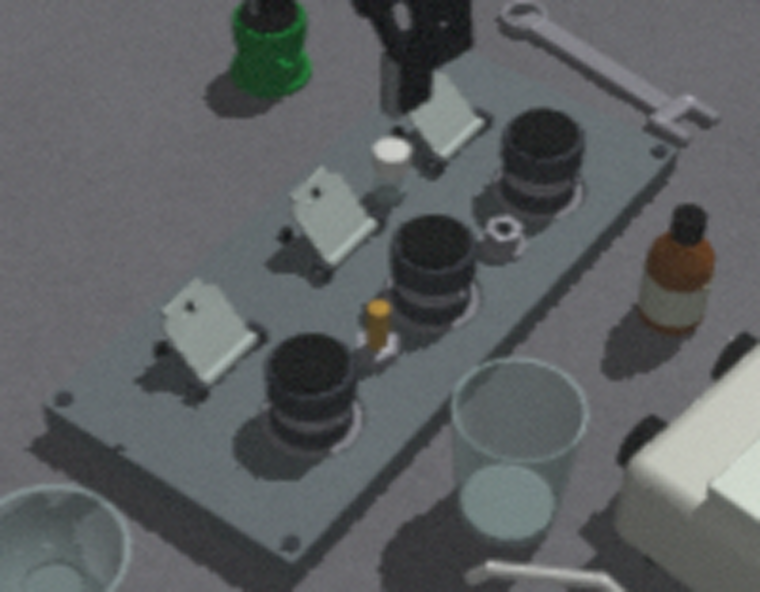

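View pics/z2.png

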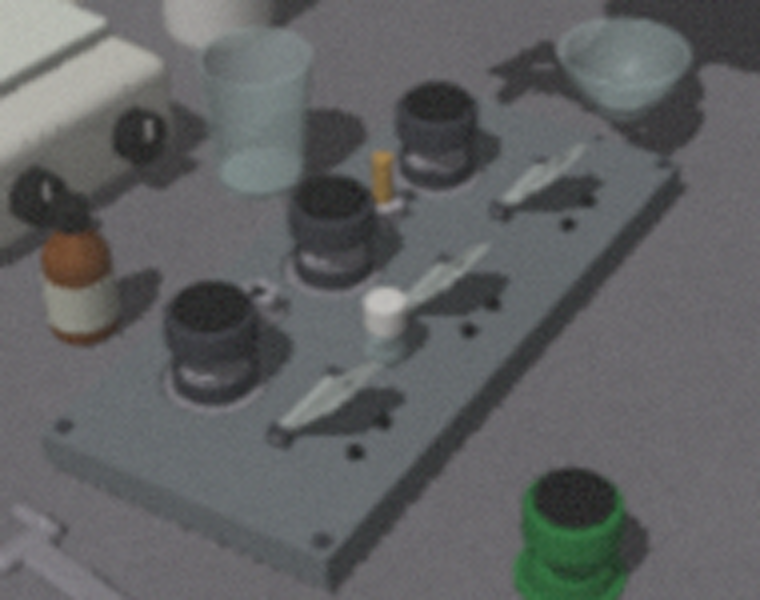

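```bash
python3 - <<'E'
from h import *
s,d,w=load('scene','a'),load('side','a'),load('wrist','a')
S=[(383.2,176.3),(354.2,205.2),(322.1,238.2)];D=[(252.8,216.3),(283.1,190),(309.5,165.7)]
W=[None,(321.2,100.7),(344.6,215.8)]
for i in range(3):
    print(tri(s,S[i],d,D[i]), plane(s,S[i],74).round(1),plane(d,D[i],74).round(1), plane(w,W[i],74).round(1) if W[i] else '')
# rack corner screws z=26
for uv in [(260.5,276),(389.5,252)]: print('wr',plane(w,uv,26).round(1))
for z in [(64,399),(290,544),(659,152)]: print('sc',plane(s,(240+z[0]/3.8,140+z[1]/3.7),26).round(1))
for z in [(64,425),(322,541),(666,161)]: print('si',plane(d,(200+z[0]/4,140+z[1]/4),26).round(1))
# tag edges (scene): far edge mids
E
```

```text
(array([604.24457908, 176.55518178,  68.14501972]), np.float64(1.3635331476791492)) [607.8 171.3  74. ] [599.  181.7  74. ] 
(array([625.74384422,  70.34987213,  67.0491234 ]), np.float64(1.9401159409852773)) [629.6  65.   74. ] [619.3  77.7  74. ] [627.3  68.   74. ]
(array([649.74317464, -37.58038622,  67.84273075]), np.float64(1.42617664886533)) [653.  -41.3  74. ] [643.7 -30.   74. ] [650.  -38.4  74. ]
wr [ 556.2 -132.7   26. ]
wr [ 707.  -101.3   26. ]
sc [ 556.4 -133.    26. ]
sc [ 706.5 -101.3   26. ]
sc [631.3 251.4  26. ]
si [628.2 257.5  26. ]
si [477.8 225.7  26. ]
si [ 554.4 -130.8   26. ]
```

Request:
{"method": "send_rows", "body": {"gripper": 0, "series": [[0,0,0,0,-6,0],[0,0,0,0,-6,0],[-0.035,0.01,0.0035,0,0,0],[-0.035,0.02,0.0035,0,0,0],[-0.035,0.02,0.0035,0,0,0],[-0.035,0.02,0.0035,0,0,0],[-0.0337,0.02,0.0034,0,0,0],[0,0.01,0,0,0,0]]}}

```text
clock: 0.95
eef_pos: [604.3, 176.8, 129.2]
tcp_rot: [-1.573, 0.001, -1.358]
contact_force: [0.0, -0.9, 0.1]
opening: -0.002
```

```bash
python3 - <<'E'
from h import *
for n in('scene','side','wrist'): grab(n,'b')
s=r.sense(); print(s['clock'],s['eef_pos'],s['tcp_rot'],s['contact_force'],s['opening'])
w,sc=load('wrist','b'),load('scene','a')
for f in (w,):
    m=(f['frame'].max(2)<48).astype(np.uint8);k,l,st,c=cv2.connectedComponentsWithStats(m)
    for i in range(1,k):
        if 300<st[i,4]<6000: print(st[i].tolist(),c[i].round(1),plane(f,c[i],74).round(1))
E
```

```text
1.1 [605.40450563 173.10525422 130.62001735] [-1.57252622e+00 -4.55609849e-04 -1.36069396e+00] [0.75956    0.14652281 0.09062451] -0.0008824485775734145
[8, 163, 43, 52, 506] [ 36.1 187.2] [425.2 154.4  74. ]
[289, 183, 60, 98, 952] [320.1 225.7] [607.  167.1  74. ]
[463, 228, 38, 34, 545] [478.6 242.9] [711.1 177.   74. ]
[507, 249, 43, 43, 1445] [528.4 269.9] [751.9 164.9  74. ]
[191, 269, 222, 131, 5139] [297.5 363.8] [613.9  55.   74. ]
[395, 345, 46, 55, 933] [421.2 375.2] [707.7  63.6  74. ]
[452, 373, 44, 27, 517] [477.2 388.4] [754.8  59.5  74. ]
```

View pics/wrist_b.png

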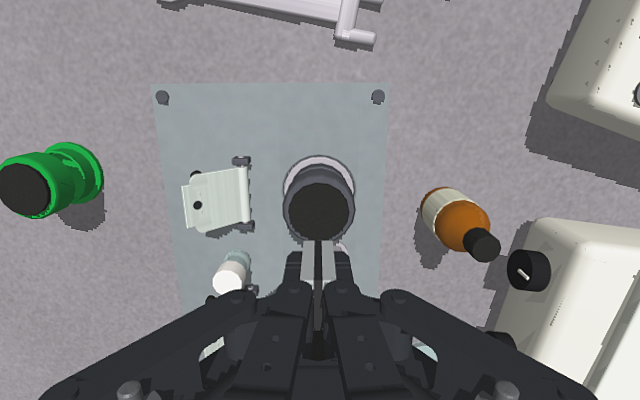

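View pics/scene_b.png

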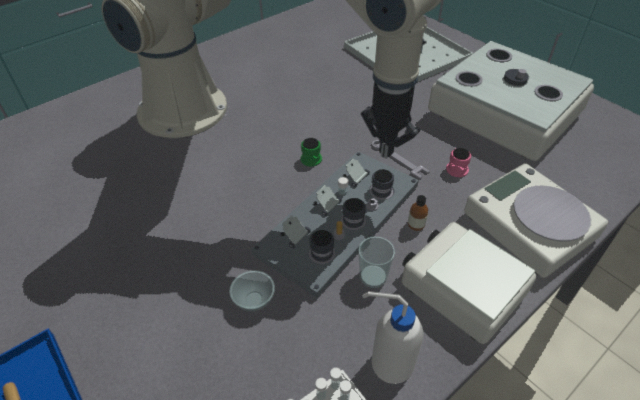

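View pics/side_b.png

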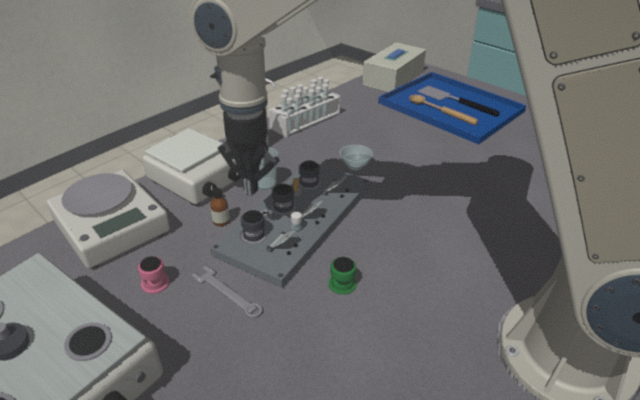

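```bash
python3 - <<'E'
from h import *
w,sc,sd,wa=load('wrist','b'),load('scene','a'),load('side','a'),load('wrist','a')
print(plane(w,(319,212),74), tri(w,(319,212),sc,(383.2,176.3)),tri(w,(319,212),sd,(252.8,216.3)))
print(tri(wa,(344.6,215.8),sc,(322.1,238.2)),tri(wa,(321.2,100.7),sc,(354.2,205.2)))
a,b=plane(w,(162,97),26),plane(w,(378,97),26);print(a,b)
# tags: edge, hinge
for uv in[(184,207),(248,193),(186,186),(190,229)]: print(dep(w,uv).round(1), w['depth'][uv[1],uv[0]])
print(dep(w,(319,205)).round(1))
E
```

```text
[604.36060636 176.12988478  74.        ] (array([604.78993485, 174.67457241,  69.72253663]), np.float64(0.24793738455868936)) (array([605.37333215, 174.98399189,  67.36843385]), np.float64(2.538714718537079))
(array([650.52750121, -39.56689772,  70.41046541]), np.float64(0.6455665275113356)) (array([627.19812086,  67.78386563,  70.0577987 ]), np.float64(0.41579033867316495))
[479.723622   220.87816857  26.        ] [630.80307237 252.67563241  26.        ]
[517.  157.6  65.2] 218.379
[551.9 164.6  31.5] 250.5964
[516.2 171.5  62.9] 216.51819
[509.3 122.3  24.8] 266.7572
[603.4 180.7  73.9]
```

Request:
{"method": "send_rows", "body": {"series": [[-0.0013,0.02,0,0,0,0],[0,0.02,0,0,0,0],[0,0.01,0,0,0,0],[0,0.002,0,0,0,0],[0,0,0,0,0,0],[0,0,0,0,0,0],[0,0,0,0,0,0]]}}

```text
clock: 1.8
eef_pos: [606.3, 174.8, 80.3]
tcp_rot: [-1.569, 0.0, -1.361]
contact_force: [0.0, 0.3, -0.9]
opening: -0.003
```

Request:
{"method": "send_rows", "body": {"series": [[0,0.004,0,0,0,0],[0,0.004,0,0,0,0],[0,0.002,0,0,0,0],[0,0,0,0,0,0],[0,0,0,0,0,0],[0,0,0,0,0,0]]}}

```text
clock: 2.4
eef_pos: [606.0, 174.9, 69.6]
tcp_rot: [-1.57, 0.0, -1.361]
contact_force: [1.8, 0.4, 3.8]
opening: 0.001
```

Request:
{"method": "send_rows", "body": {"series": [[0,0.002,0,0,0,0],[0,0.002,0,0,0,0],[0,0,0,0,0,0],[0,0,0,0,0,0],[0,0,0,0,0,0]]}}

```text
clock: 2.9
eef_pos: [606.1, 174.9, 65.8]
tcp_rot: [-1.57, 0.0, -1.361]
contact_force: [0.2, -0.1, 6.7]
opening: 0.002
```

Request:
{"method": "send_rows", "body": {"series": [[0,0.002,0,0,0,0],[0,0,0,0,0,0],[0,0,0,0,0,0],[0,0,0,0,0,0]]}}

```text
clock: 3.3
eef_pos: [606.1, 174.9, 64.0]
tcp_rot: [-1.57, 0.0, -1.361]
contact_force: [0.8, -0.7, 9.3]
opening: 0.0
```

```bash
cat > f.py <<'E'
from h import *
F=[];Z=[]
for i in range(8):
    imaging.grab_frame('side'); s=r.sense(); F.append(s['contact_force'][2]);Z.append(s['eef_pos'][2])
print(s['clock'],np.mean(F),np.std(F),np.mean(Z),s['eef_pos'],'k',np.mean(F)/(74-np.mean(Z)))
E
python3 f.py; python3 -c "
from h import *
grab('wrist','c');grab('scene','c')"
```

```text
3.7 9.286245787052268 0.276531178609452 63.956904867919604 [606.07115795 174.90648965  63.94425626] k 0.9246398311402484
```

View pics/wrist_c.png

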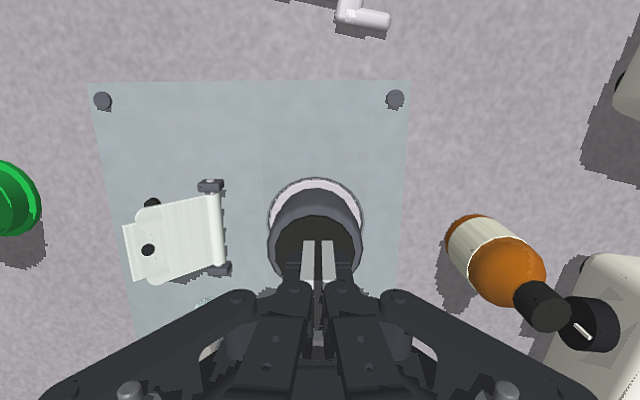

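Request:
{"method": "send_rows", "body": {"series": [[0,-0.01,0,0,0,0],[0,-0.02,0,0,0,0],[0.02,-0.004,0,0,0,0],[0.03,0,0,0,0,0],[0.03,0,0,0,0,0],[0.02,0,0,0,0,0],[0.0085,0,0,0,0,0],[0,0,0,0,0,0]]}}

```text
clock: 4.6
eef_pos: [627.8, 67.8, 96.9]
tcp_rot: [-1.572, 0.0, -1.363]
contact_force: [0.2, 0.3, 0.1]
opening: -0.002
```

```bash
python3 f.py; python3 -c "
from h import *
w=grab('wrist','d')"
```

```text
5.0 0.03965833289059486 0.3059687266410582 97.13618994186089 [628.06390079  69.35189937  97.26550849] k -0.001714125488693367
```

View pics/wrist_d.png

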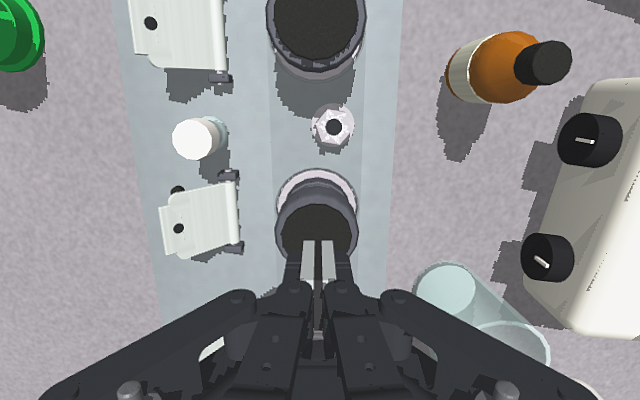

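Request:
{"method": "send_rows", "body": {"series": [[0.002,0.01,0,0,0,0],[0,0.01,0,0,0,0],[0,0.005,0,0,0,0],[0,0.004,0,0,0,0],[0,0.004,0,0,0,0],[0,0,0,0,0,0],[0,0,0,0,0,0],[0,0,0,0,0,0]]}}

```text
clock: 5.85
eef_pos: [628.6, 66.7, 64.6]
tcp_rot: [-1.571, 0.0, -1.361]
contact_force: [-2.5, -0.4, 3.5]
opening: 0.001
```

```bash
python3 f.py; python3 -c "
from h import *
w=grab('wrist','e')"
```

```text
6.25 3.9736878629916648 0.4610373664859624 64.46398690523512 [628.59784771  66.70971545  64.32659008] k 0.4167032724790568
```

View pics/wrist_e.png

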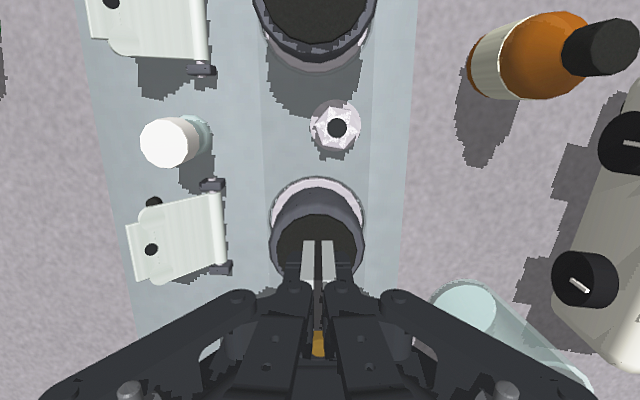

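Request:
{"method": "send_rows", "body": {"series": [[0,-0.01,0,0,0,0],[0,-0.02,0,0,0,0],[0.02,-0.004,0,0,0,0],[0.03,0,0,0,0,0],[0.03,0,0,0,0,0],[0.02,0,0,0,0,0],[0.0095,0,0,0,0,0],[0,0,0,0,0,0]]}}

```text
clock: 7.1
eef_pos: [651.7, -41.2, 98.4]
tcp_rot: [-1.57, -0.0, -1.363]
contact_force: [-0.4, 0.8, -0.4]
opening: -0.0
```

```bash
python3 f.py; python3 -c "
from h import *
w=grab('wrist','g')"
```

```text
7.5 0.0489375843304858 0.4117388073851068 98.21889870375938 [651.2969828  -39.68208861  98.25902166] k -0.002020636236563864
```

View pics/wrist_g.png

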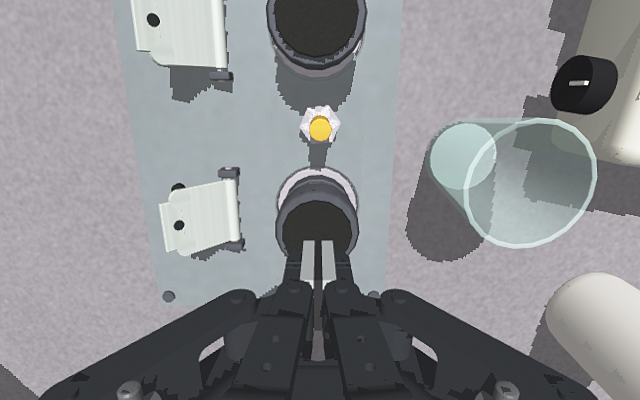

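Middle is about 0.42 N/mm, left about 0.92. In the picture the fingers are over the right pad (317,222); the middle pad is up again and the stud is still standing (320,127).

Request:
{"method": "send_rows", "body": {"series": [[0.001,0.01,0,0,0,0],[0,0.01,0,0,0,0],[0,0.006,0,0,0,0],[0,0.004,0,0,0,0],[0,0.004,0,0,0,0],[0,0,0,0,0,0],[0,0,0,0,0,0],[0,0,0,0,0,0]]}}

```text
clock: 8.35
eef_pos: [651.1, -41.4, 64.8]
tcp_rot: [-1.572, 0.0, -1.361]
contact_force: [-5.3, -0.1, 9.2]
opening: 0.001
```

```bash
python3 f.py; python3 -c "
from h import *
w=grab('wrist','h')"
```

```text
8.75 10.39354850777147 0.3716891169531957 64.78460561905052 [651.11327305 -41.3411302   64.79096961] k 1.1278463056619186
```

View pics/wrist_h.png

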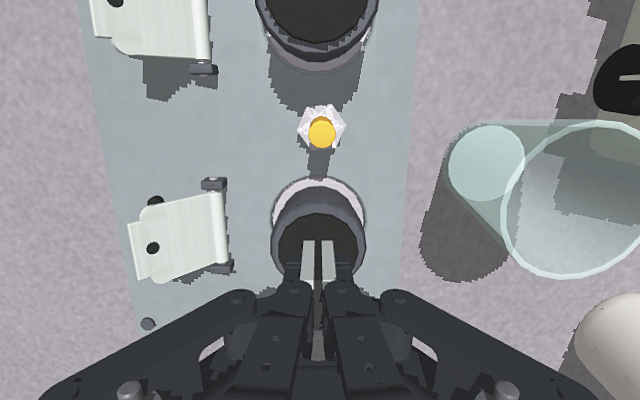

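Request:
{"method": "send_rows", "body": {"series": [[0,-0.01,0,0,0,0],[0,-0.02,0,0,0,0],[-0.02,-0.005,0,0,0,0],[-0.03,0,-0.015,0,0,0],[-0.03,0,-0.025,0,0,0],[-0.02,0,-0.025,0,0,0],[-0.0095,0,-0.015,0,0,0],[0,0,-0.007,0,0,0]]}}

```text
clock: 9.6
eef_pos: [541.4, 49.1, 98.7]
tcp_rot: [-1.573, 0.001, -1.36]
contact_force: [-0.1, 0.3, -0.1]
opening: -0.001
```

```bash
python3 f.py; python3 - <<'E'
from h import *
grab('wrist','i');s=grab('scene','i');
a=s['frame'][140:300,240:440]
cv2.imwrite('pics/z3.png',cv2.cvtColor(cv2.resize(a,None,fx=3.7,fy=3.7,interpolation=cv2.INTER_CUBIC),cv2.COLOR_RGB2BGR))
p=r.sense()['eef_pos']; c=np.array([593.8,59.5]); d=p[:2]-c; print('rack xy',d@[.978,.208],d@[-.208,.978])
E
```

```text
10.0 0.003796494172321918 0.6709607886994496 99.228899211786 [544.49836423  47.31432678  99.20455565] k -0.00015048195882237848
rack xy -51.11957897766432 -1.5058968101151273
```

View pics/wrist_i.png

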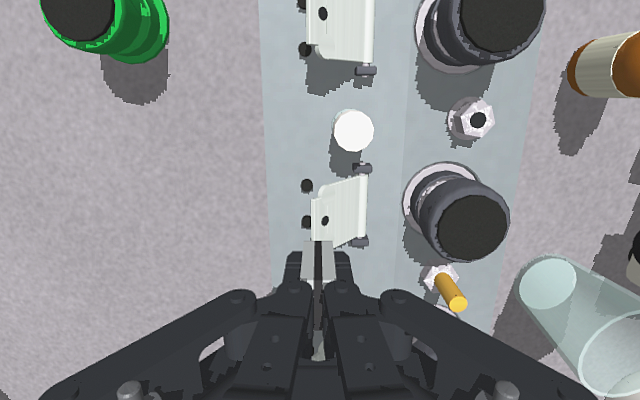

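View pics/z3.png

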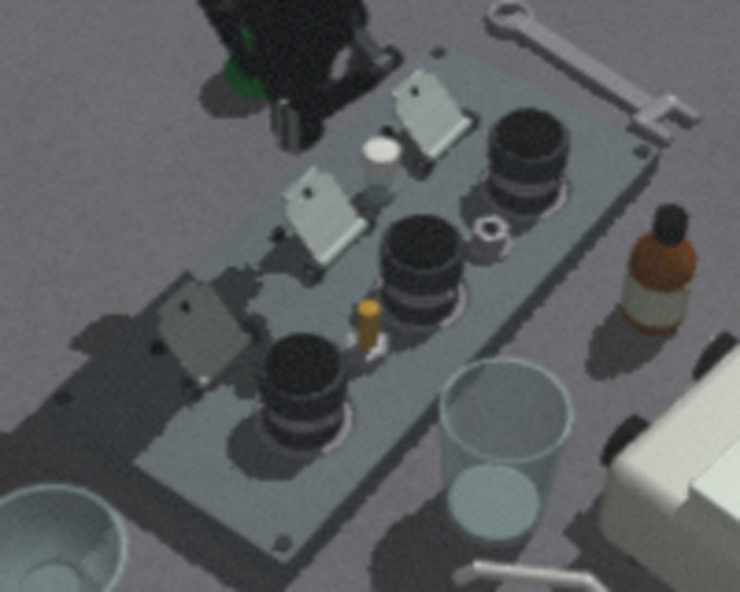

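Request:
{"method": "send_rows", "body": {"series": [[0,0.01,0,0,0,0],[0,0.015,0,0,0,0],[0,0.01,0,0,0,0],[0,0.008,0,0,0,0],[0,0.008,0,0,0,0],[0,0.006,0,0,0,0],[0,0.003,0,0,0,0],[0,0,0,0,0,0]]}}

```text
clock: 10.9
eef_pos: [543.6, 47.7, 38.9]
tcp_rot: [-1.571, 0.0, -1.361]
contact_force: [0.2, -0.2, -0.9]
opening: 0.001
```

Request:
{"method": "send_rows", "body": {"series": [[0,0.002,0,0,0,0],[0,0.001,0,0,0,0],[0,0,0,0,0,0],[0,0,0,0,0,0],[0,0,0,0,0,0]]}}

```text
clock: 11.4
eef_pos: [543.8, 47.7, 36.4]
tcp_rot: [-1.571, 0.0, -1.361]
contact_force: [-0.3, 0.2, -0.2]
opening: -0.003
```

```bash
python3 f.py; python3 - <<'E'
from h import *
grab('wrist','j');s=grab('side','j');
a=s['frame'][140:290,200:390]
cv2.imwrite('pics/z4.png',cv2.cvtColor(cv2.resize(a,None,fx=4,fy=4,interpolation=cv2.INTER_CUBIC),cv2.COLOR_RGB2BGR))
E
```

```text
11.8 0.439395963232521 0.4691026456743998 36.35795735113933 [543.79624577  47.650737    36.32403289] k 0.011673010610273576
```

View pics/z4.png

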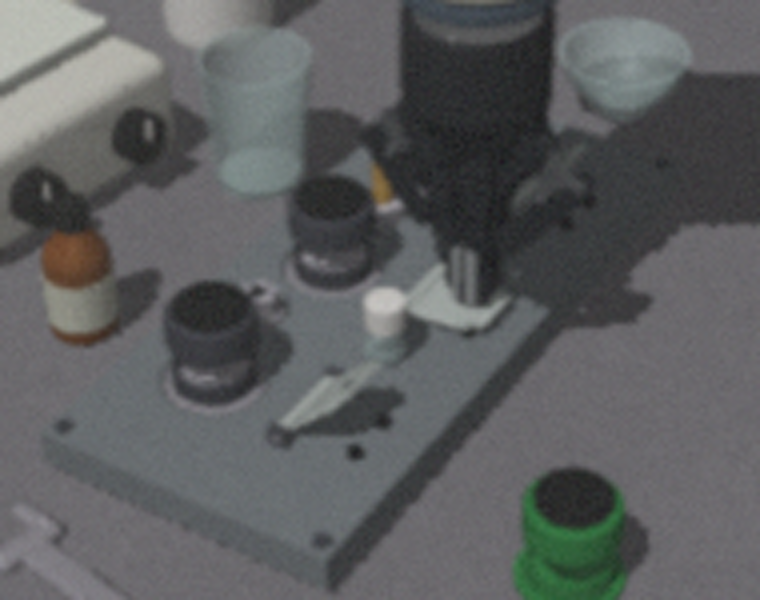

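View pics/wrist_j.png

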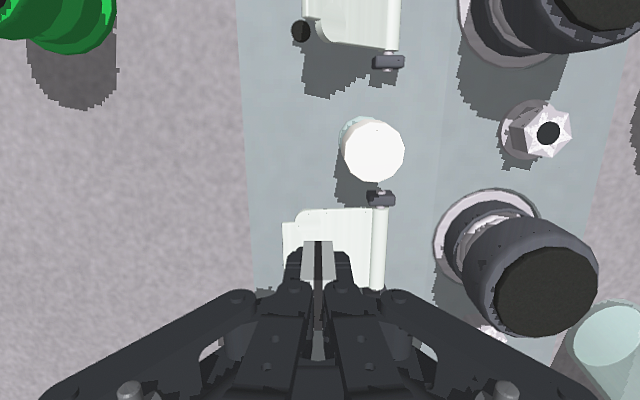

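Nearly flat. I'll push until the force rises, meaning the stop is reached.

Request:
{"method": "send_rows", "body": {"series": [[0,0.001,0,0,0,0],[0,0.001,0,0,0,0],[0,0.0005,0,0,0,0],[0,0,0,0,0,0],[0,0,0,0,0,0],[0,0,0,0,0,0]]}}

```text
clock: 12.5
eef_pos: [543.7, 47.6, 33.8]
tcp_rot: [-1.571, 0.0, -1.361]
contact_force: [0.3, -0.8, 0.7]
opening: -0.001
```

Request:
{"method": "send_rows", "body": {"series": [[0,0.0005,0,0,0,0],[0,0,0,0,0,0],[0,0,0,0,0,0],[0,0,0,0,0,0]]}}

```text
clock: 12.9
eef_pos: [543.8, 47.6, 33.5]
tcp_rot: [-1.571, -0.0, -1.361]
contact_force: [-0.8, -0.8, 5.3]
opening: 0.003
```

```bash
python3 f.py
```

```text
13.3 5.323767837697599 0.36293381923335555 33.482494298408405 [543.80969701  47.65397542  33.48828449] k 0.1313942639240123
```

Request:
{"method": "send_rows", "body": {"series": [[0,0.0004,0,0,0,0],[0,0,0,0,0,0],[0,0,0,0,0,0],[0,-0.01,0,0,0,0],[0,-0.03,0,0,0,0],[0,-0.05,0,0,0,0],[0,-0.05,0,0,0,0],[0,0,0,0,0,0]]}}

```text
clock: 14.1
eef_pos: [547.8, 48.0, 179.9]
tcp_rot: [-1.56, -0.001, -1.361]
contact_force: [-0.1, -0.1, 0.4]
opening: 0.002
```

Request:
{"method": "send_rows", "body": {"series": [[0,-0.03,-0.04,0,0,0],[0,0,-0.04,0,0,0],[0,0,-0.04,0,0,0],[0,0,0,0,0,0],[0,0,0,0,0,0],[0,0,0,0,0,0]]}}

```text
clock: 14.7
eef_pos: [427.5, 22.8, 203.3]
tcp_rot: [-1.569, -0.0, -1.361]
contact_force: [0.0, 0.5, -0.0]
opening: 0.001
```

```bash
python3 f.py; python3 - <<'E'
from h import *
w=grab('wrist','k')
for n,(y0,y1,x0,x1) in {'side':(140,290,200,390),'scene':(140,300,240,440)}.items():
    s=grab(n,'k'); cv2.imwrite(f'pics/zk_{n}.png',cv2.cvtColor(cv2.resize(s['frame'][y0:y1,x0:x1],None,fx=3.7,fy=3.7,interpolation=cv2.INTER_CUBIC),cv2.COLOR_RGB2BGR))
E
```

```text
15.1 0.1406015546681593 0.5216138934135851 202.8133235558659 [426.51717065  22.75385767 202.73116584] k -0.0010915140669216633
```

View pics/zk_side.png

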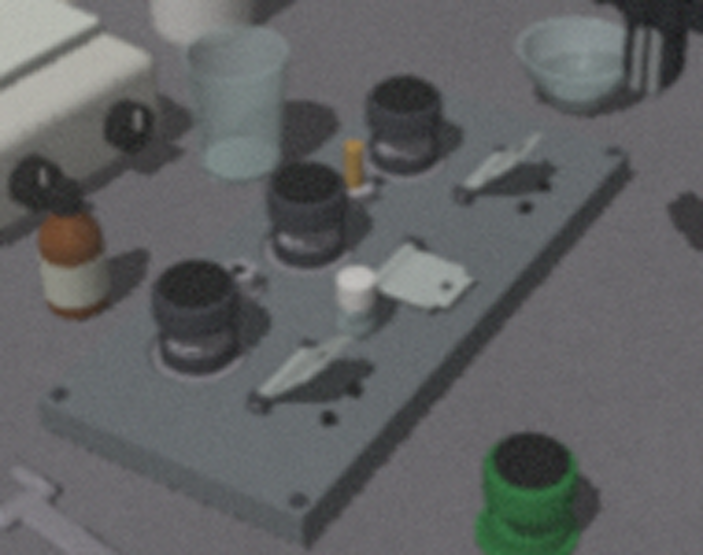

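View pics/zk_scene.png

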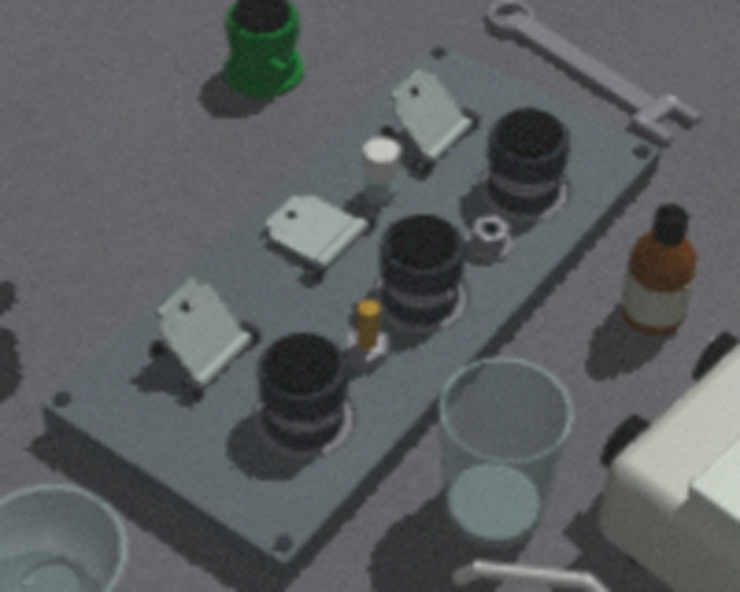

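View pics/wrist_k.png

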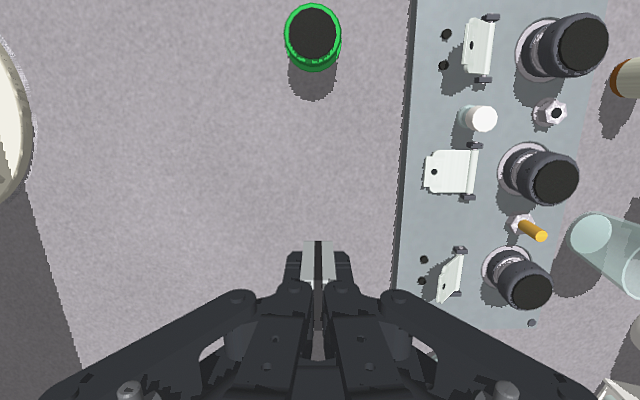

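The middle tag lies flat at wrist pixel (450,172). The other two tags are raised, all three mounts are up, and nothing else has shifted. Handing in.

```bash
python3 - <<'E'
from h import *
w=load('wrist','k')
for uv in[(432,186),(450,172),(466,165)]: print(dep(w,uv).round(1))
print(r.sign_off())
E
```

```text
[537.9  33.8  33. ]
[551.3  50.7  31.8]
[564.   60.7  32.7]
the job is handed in; nothing more can be done
None
```

I pressed all three pads about 9–10 mm down, left to right, and let each come up again. The middle mount was softest, so I pushed the middle tag flat and handed the job in with the arm clear, at about 15 s of the 56 s allowed.

| Mount | Measured stiffness (N/mm) |
|---|---|
| Left | 0.92 |
| Middle | 0.42 |
| Right | 1.13 |

**Tag:** I pushed the middle tag until the force rose to about 5 N at a tool height of 33.5 mm, then 0.4 mm further.

**Last checks:** The final pictures show the middle tag flat and the left and right tags still raised. All three pads are up with their mounts seated, and the loose items look unmoved. Depth readings on the flat tag were 32–33 mm at three points, level to about 1 mm.

**What disagreed:**
- Depth on the flat tag read 1–2 mm below the stated 34 mm, within the calibration tolerance.
- Pad heights worked out from two camera views came to 67–70 mm instead of the stated 74 mm, because my picks of the pad centres were rough. A depth reading on the left pad gave 73.9 mm, so I used 74 mm. I set the positions from the rack's screws and the wrist camera views.

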